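Zero the grinder's fine adjustment

TASK

The coffee grinder has just been cleaned and put back together. Turn only the small brass knob in the middle of its dial clockwise until you feel the burrs just meet, gently and without forcing it, then back it off by one mark of the dial (an eighth of a turn) and let go. The black coarse ring around it must stay on its setting, and everything else stays where it is.

Things in the scene. Friction and masses are not known exactly. Their poses are not given: they have to be found in the camera images.
- fine_knob: Fine knob: knurled round brass knob, 28 mm wide, rising 25.5 mm above the coarse ring's top face, with a thin black skirt at its foot (44 mm wide, 3 mm high) that turns with it. Turns about a vertical axis on its own bearing; clockwise from above is finer. A grip of 25 N or more turns it without slipping. Origin on the axis, level with the ring's top face; z up; x along the pointer line (black on top, white on the skirt).
- knob_grip (a point): Point on the fine knob's axis 16 mm above the ring's top face, to grip it at. The knob turns stiffly, with a steady drag of about 0.25 N m. Where the burrs meet, the torque rises above that by about 0.05 N m per degree, against a stop carried by the ring: 0.05 N m over the drag counts as met, more than 0.18 N m over it damages the burrs, and 0.35 N m over it drags the ring along.
- knob_pointer (a point): Outer end of the white pointer line on the knob's skirt, 21 mm from the axis, 3 mm above the ring's top face. At the start it stands 14 to 78 degrees counter-clockwise (from above) of the ring's red dot.
- coarse_ring: Coarse ring: black knurled ring, 84 mm in diameter, 22 mm high, around the knob's foot and on its axis. Its flat top face (230 mm above the table) carries one red dot and seven white marks, one every 45 degrees, 27 to 36 mm from the axis. Origin on the axis at its underside; z up; x points to the red dot. It is held by friction only and must not turn.
- ring_dot (a point): The red dot on the ring's top face, 31.5 mm from the axis. The burrs meet with the knob's pointer somewhere within 9 degrees either side of this dot; just where is not known beforehand and must be felt.
- grinder: The coffee grinder: a cream-coloured machine with a round burr head 108 mm wide, a motor column behind it (125 mm wide, top 202 mm above the table) and a steel foot. It stands firm and does not slide. Origin on the dial's axis at table level; x points from the dial to the motor column, z up.
- dose_cup_mid (a point): steel dosing cup, 58 mm wide, 68 mm high, standing upright on the grinder's foot under the chute; point half-way up on its axis. Stays there.
- hopper_mid (a point): clear bean hopper taken off the grinder, a funnel 104 mm wide and 105 mm high, standing on the table; point on its axis 50 mm up. Not part of the job.
- lid_mid (a point): black hopper lid, 108 mm wide, 24 mm high with its button, lying on the table; point on its axis 6 mm up. Not part of the job.
- brush_mid (a point): small wooden cleaning brush, 162 mm long, 12 mm high, lying on the table; point 6 mm up. Not part of the job.
- tamper_mid (a point): steel tamper with dark wooden handle, 58 mm wide, 83 mm high; point on its axis 40 mm up. Not part of the job.
- tumbler_mid (a point): glass tumbler, 72 mm wide, 95 mm high; point half-way up on its axis. Not part of the job.
- jar_mid (a point): white bean jar with wooden cap, 90 mm wide, 145 mm high; point on its axis 70 mm up. Not part of the job.

How it is judged:
By the outcome, as a careful person would: the job done as asked, in the order asked, and still so for the second after the job is handed in, with the robot touching nothing.
It also fails if it takes over 64 s, if anything falls off the work surface, if the arm or the gripper's body presses on something with over 40 N, if the wrist force passes 120 N, or if a joint passes its speed limit or range.

ROBOT

A 7-joint arm with a two-finger parallel gripper is mounted at the origin on the work surface. World frame = base frame: x ahead of the robot, y to its left, z up, the work surface at z = 0. Lengths are in m, angles in rad, forces in N, time in s.
With the tool pointing down it reaches from about 0.35 to 0.9 m from the base axis. Payload 19.9 kg.
Tool frame: the origin (TCP) lies midway between the tips of the shut fingers; the grasp point (between the pads) lies 19 mm behind it (bot.grip_depth is the distance from the TCP to the grasp point, in m); z points along the fingers, y is the line along which they close (so a half turn about z gives the same grasp; the last joint's range is limited). The gripper opens to 85 mm and grips with 20 to 120 N. Pads are 22 mm wide; open, the fingers measure 114 mm over their backs; the gripper's body (76 mm by 85 mm) begins 54 mm behind the grasp point. The pads swing forward as they close: fully open they stand 13 mm farther back than shut.
Start: joints at [-1.264, 0.417, -0.01, 1.614, 0.005, 1.111, -0.053], TCP at [0.214, 0.587, 0.231] pointing down, gripper open.
Joint ranges: [-2.81, 2.81], [-0.39, 2.02], [-1.27, 1.25], [0.06, 2.57], [-1.19, 4.33], [0.19, 2], [-2.82, 2.82]. Speed limits (rad/s): [1.89, 1.89, 2.39, 2.39, 3.01, 3.01, 3.01].

INTERFACE

Orientations are given as a unit quaternion [x, y, z, w].
In Python, from workcell import bot gives the robot as it stands.
- The arm moves only by the tool send_rows, never from a script. Its argument "targets" is a list that holds one entry, the list of rows, each a list of 7 numbers: the shift along the tool's x, y, z normalised to -1 to 1, where 1 is 60 cm, then the turn, a rotation vector about the tool's x, y, z normalised to -1 to 1, where 1 is pi/2 rad, then the finger opening in mm, from 0 to 85.4. In form: [[[tx, ty, tz, rx, ry, rz, gripper], ...]]. A call has 1 to 8 rows; each row shifts and turns the commanded pose from where the row before left it, along the tool's axes as they then stand; what a row does not reach is not made up. A row lasts 1/8 s, in which the tool goes at most 62.5 mm and 10.7 degrees, less where a joint would pass 70% of its speed; a pose out of reach is approached as far as the arm can. A call with a number of a shift or a turn outside -1 to 1 is refused whole. A call with a gripper value outside its range is refused whole. The fingers move at their own pace and stop on an object; "grip_force" is the grip in N (left out, the last holds). Time passes only in rows, so rows that do not move let the fingers close. It gives the time, the measured TCP pose, the force, the opening and the grip force at its end, in the units of the state.
- bot.state(): the state, without advancing time (a new reading comes with each control period).
- bot.read_camera(name): name is "scene" or "top" or "wrist"; returns a dict with "pixels" (420x560x3 uint8, red, green, blue), "z_map" (420x560 float32, m along the optical axis (not along the pixel's ray), 0 where there is no reading), "K" (3x3 intrinsics, pixels), "k1" (the pictures are not rectified: a ray, as slopes to the right and down, at radius r is drawn at 1 + k1 r^2 times it, then the intrinsics apply), "xyz" and "rotation" of the camera in the world. Camera axes: x right, y up, looking along -z (the intrinsics and any distortion apply to the point x, -y, -z); pixel columns grow to the right and rows downward; lengths in m; the calibration is good to about 2 mm. A picture is of the moment at which its call begins.
- bot.sign_off(): hands the job in; it is judged then, once.
Trained networks look in the newest picture that a camera, given by its name, has taken for a name from the list of things; names that differ only in an ending like _2 or _b are one class to them, and where a whole thing is asked for, a point or a joint stands for the part that bears it (a point fixed in the world has none). Each returns a list of dicts, best first, with "score" (0 to 1); they miss things now and then, are a little off and sometimes report something else, mostly with a low value. They report only what shows in the picture. A call takes as long as a camera call.
- bot.find_in(thing, camera): "rect" ([centre column, centre row, width, height] in pixels, round what is visible of it).
- bot.trace(thing, camera): "mask" (420x560 bool, what is visible of it) and "rect" ([centre column, centre row, width, height] in pixels, round what is visible of it).
- bot.spot_point(thing, camera): "position" ([row, column] in pixels: a listed point, or the origin of a listed thing).
The state is a dict: "time_s": time; "joints": joint angles; "dq": joint speeds; "tau": joint torques, N m; "tool_pos": TCP position; "eef_rot": TCP orientation; "contact_force": force on the tool from outside, world axes, zero at the start; "ft_torque": the same for the moment, N m; "width": finger opening in m; "finger_force": force on a finger pad.
Only numpy, scipy, OpenCV 4.12 (cv2) and the standard library are available. Lean on these libraries where they do the work, as an engineer would, in place of code of your own. Each camera call takes 0.05 s, during which the arm holds its last target. There are 200 camera calls.

## Working session

There is one attempt and no reset: what is moved stays moved. The work goes in short steps, Python scripts to look and compute and a tool call to move; the robot and the scene stay as the last step left them, time stands still between calls to the robot, and variables do not carry over. Pictures are saved under pics/ and viewed, at most 10 in all, crops included, and the job is handed in when it is done.

Besides the shell and the picture viewer there is one more tool, called by a JSON object that holds its "op" and its "data". send_rows: Moves the arm, as the interface text tells. Its arguments: {"type":"object","properties":{"targets":{"type":"array"},"grip_force":{"type":"number"}},"required":["targets"]}

```bash
mkdir -p pics; ls; cat > h.py <<'E'
import numpy as np, cv2
from workcell import bot
from scipy.spatial.transform import Rotation as R
def rot(c):
    r=np.array(c["rotation"],float)
    return r if r.shape==(3,3) else R.from_quat(r).as_matrix()
def ray(c,col,row):
    K=np.array(c["K"]); k=c["k1"]
    d=np.array([(col-K[0,2])/K[0,0],(row-K[1,2])/K[1,1]])
    u=d.copy()
    for _ in range(20): u=d/(1+k*(u@u))
    return rot(c)@np.array([u[0],-u[1],-1.0])
def on_z(c,col,row,z):
    v=ray(c,col,row); p=np.array(c["xyz"]); return p+v*(z-p[2])/v[2]
def depth_pt(c,col,row):
    return np.array(c["xyz"])+ray(c,col,row)*c["z_map"][int(round(row)),int(round(col))]
def save(c,n): cv2.imwrite("pics/"+n,cv2.cvtColor(c["pixels"],cv2.COLOR_RGB2BGR))
E
python3 - <<'E'
from h import *
s=bot.state(); print({k:np.round(v,3).tolist() for k,v in s.items()})
for n in ["top","scene"]:
    c=bot.read_camera(n); save(c,n+"0.png"); print(n,c["xyz"],c["K"][0][0],c["k1"])
    for t,z in [("fine_knob",.23),("knob_grip",.246),("knob_pointer",.233),("ring_dot",.23),("coarse_ring",.208)]:
        for d in bot.spot_point(t,n)[:2]:
            r,q=d["position"]; print(t,round(d["score"],2),np.round([q,r],1),on_z(c,q,r,z).round(4),depth_pt(c,q,r).round(4))
E
```

```text
pics
{'time_s': 0.0, 'joints': [-1.264, 0.418, -0.01, 1.614, 0.005, 1.111, -0.053], 'dq': [-0.002, -0.0, -0.0, 0.0, -0.001, -0.002, -0.001], 'tau': [-0.003, -86.444, 0.677, -43.491, 0.019, 0.007, -0.0], 'tool_pos': [0.213, 0.587, 0.231], 'eef_rot': [0.174, 0.985, -0.001, -0.0], 'contact_force': [-0.127, 0.066, -0.237], 'ft_torque': [-0.013, 0.032, -0.007], 'finger_force': 0.0, 'width': 0.085}
top [ 0.42136001 -0.02599759  1.43350723] 455.2384490280908 -0.039683838290354476
fine_knob 0.57 [305.6 203.1] [ 0.5675 -0.0682  0.23  ] [ 0.5642 -0.0672  0.257 ]
knob_grip 0.57 [306.4 205.7] [ 0.5587 -0.0696  0.246 ] [ 0.5574 -0.0692  0.2574]
ring_dot 0.8 [311.7 194.6] [ 0.5901 -0.0849  0.23  ] [ 0.5897 -0.0848  0.2327]
coarse_ring 0.83 [309.9 206.6] [ 0.5605 -0.0804  0.208 ] [ 0.5548 -0.0782  0.2581]
coarse_ring 0.57 [147.7 221.2] [0.5273 0.3615 0.208 ] [0.5438 0.4217 0.0177]
scene [1.06976924 0.30328411 0.89258837] 415.1435638319558 -0.0857552667562085
fine_knob 0.87 [259.8 175.8] [ 0.5715 -0.0714  0.23  ] [ 0.574  -0.0695  0.2334]
fine_knob 0.44 [262.2 171.7] [ 0.5584 -0.0744  0.23  ] [ 0.5738 -0.063   0.2499]
knob_grip 0.61 [259.3 172. ] [ 0.5751 -0.0698  0.246 ] [ 0.574  -0.0707  0.2445]
knob_pointer 0.84 [258.9 181.1] [ 0.5875 -0.0621  0.233 ] [ 0.5839 -0.0648  0.2281]
knob_pointer 0.49 [251.7 177.5] [ 0.588 -0.081  0.233] [ 0.5873 -0.0816  0.2321]
ring_dot 0.71 [252.2 176.8] [ 0.5835 -0.0831  0.23  ] [ 0.5834 -0.0832  0.2299]
ring_dot 0.22 [225.9 168.6] [ 0.5973 -0.1455  0.23  ] [ 0.4395 -0.2954  0.0086]
coarse_ring 0.74 [262.8 183.4] [ 0.5698 -0.0648  0.208 ] [ 0.5847 -0.0538  0.2285]
```

View pics/top0.png

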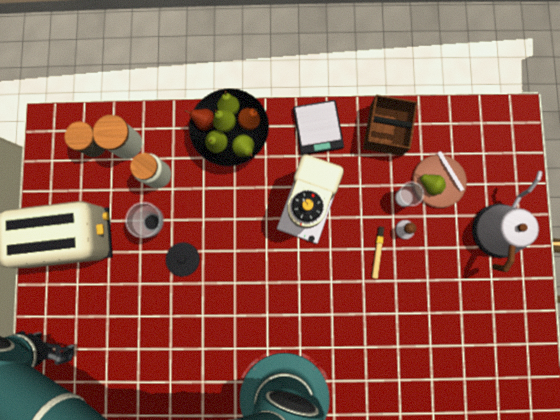

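View pics/scene0.png

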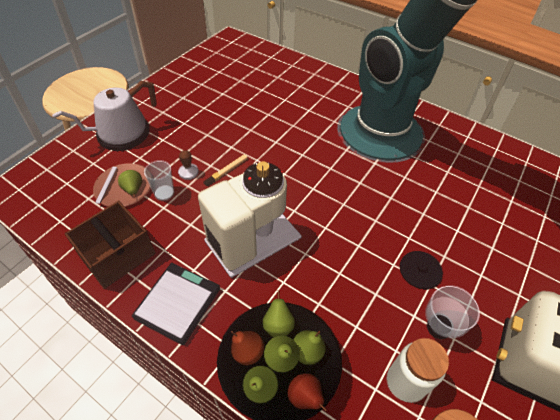

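Both pictures show the grinder's dial: in the top view at about (307,206), and in the scene view at (262,178). The brass knob is there, with the red dot to its upper right in the top view, at (312,195). The motor column lies behind it, farther from the robot. I'll lift and move above the dial.

{"op": "send_rows", "data": {"targets": [[[0,0,-0.094,0,0,0,85],[0,0,-0.094,0,0,0,85],[0,0,-0.094,0,0,0,85],[-0.0577,-0.052,0,0,0,0,85],[-0.0577,-0.052,0,0,0,0,85],[-0.0577,-0.052,0,0,0,0,85],[-0.0577,-0.052,0,0,0,0,85],[-0.0577,-0.052,0,0,0,0,85]]]}}

```text
time_s: 1.6
tool_pos: [0.3235, 0.3801, 0.4006]
eef_rot: [0.174, 0.985, 0.0, 0.0]
contact_force: [1.3, 0.1, -0.0]
width: 0.0855
finger_force: 0.0
```

{"op": "send_rows", "data": {"targets": [[[-0.0577,-0.052,0,0,0,0,85],[-0.0577,-0.052,0,0,0,0,85],[-0.0577,-0.052,0,0,0,0,85],[-0.0577,-0.052,0,0,0,0,85],[-0.0577,-0.052,0,0,0,0,85],[-0.0577,-0.052,0,0,0,0,85],[-0.0577,-0.052,0,0,0,0,85],[-0.0577,-0.052,0,0,0,0,85]]]}}

```text
time_s: 2.6
tool_pos: [0.4984, 0.0509, 0.4008]
eef_rot: [0.173, 0.985, 0.0, 0.0]
contact_force: [0.5, 0.8, 0.3]
width: 0.0848
finger_force: 0.0
```

{"op": "send_rows", "data": {"targets": [[[-0.0577,-0.052,0,0,0,0,85],[-0.0577,-0.052,0,0,0,0,85],[-0.0577,-0.052,0,0,0,0,85],[0,0,0,0,0,0,85]]]}}

```text
time_s: 3.1
tool_pos: [0.564, -0.0744, 0.4002]
eef_rot: [0.176, 0.984, -0.001, -0.0]
contact_force: [0.1, 0.0, -1.2]
width: 0.0846
finger_force: 0.0
```

```bash
cat > look.py <<'E'
from h import *
import sys
s=bot.state(); print({k:np.round(v,4).tolist() for k,v in s.items() if k not in("dq","tau")})
c=bot.read_camera("wrist"); save(c,sys.argv[1]); print(np.round(c["xyz"],4),c["K"][0][0],c["k1"])
for t,z in [("fine_knob",.23),("knob_grip",.246),("knob_pointer",.233),("ring_dot",.23),("coarse_ring",.208)]:
    for d in bot.spot_point(t,"wrist")[:2]:
        r,q=d["position"]; print(t,round(d["score"],2),np.round([q,r],1),on_z(c,q,r,z).round(4),depth_pt(c,q,r).round(4))
E
python3 look.py w1.png
```

```text
{'time_s': 3.1, 'joints': [-0.422, 0.2337, 0.6146, 1.5325, -0.1337, 1.4184, 1.4173], 'tool_pos': [0.564, -0.0744, 0.4002], 'eef_rot': [0.1758, 0.9844, -0.0009, -0.0001], 'contact_force': [0.0595, 0.0197, -1.1678], 'ft_torque': [-0.0257, 0.0179, 0.0225], 'finger_force': 0.0, 'width': 0.0846}
[ 0.5    -0.0506  0.5432] 375.22387311326395 -0.053847025141658
fine_knob 0.8 [277.2 184.3] [ 0.5628 -0.0711  0.23  ] [ 0.5576 -0.0694  0.256 ]
knob_grip 0.9 [279.  187.8] [ 0.5628 -0.0697  0.246 ] [ 0.5605 -0.0689  0.257 ]
knob_pointer 0.9 [294.6 198. ] [ 0.5785 -0.0611  0.233 ] [ 0.5784 -0.061   0.2335]
ring_dot 0.8 [266.  220.4] [ 0.5897 -0.0913  0.23  ] [ 0.5896 -0.0913  0.2303]
```

```bash
cat > fit.py <<'E'
from h import *
# ring-top plane rectified view: 0.2 mm/pixel about guess centre, ring outline by depth
def rect(c,cx,cy,z,half=.055,ppm=5000):
    n=int(2*half*ppm); g=(np.arange(n)+.5)/ppm-half
    X,Y=np.meshgrid(cx+g,cy-g); P=np.stack([X,Y,np.full_like(X,z)],-1)-np.array(c["xyz"])
    q=P@rot(c); u=q[...,0]/-q[...,2]; v=-q[...,1]/-q[...,2]; f=1+c["k1"]*(u*u+v*v); K=np.array(c["K"])
    return cv2.remap(c["pixels"],(u*f*K[0,0]+K[0,2]).astype(np.float32),(v*f*K[1,1]+K[1,2]).astype(np.float32),cv2.INTER_CUBIC)
E
python3 - <<'E'
from fit import *
c=bot.read_camera("wrist")
rows,cols=np.mgrid[120:280,190:370]; P=np.array([[depth_pt(c,q,r) for q in range(190,370)] for r in range(120,280)])
for lo,hi in [(.2275,.2325),(.2525,.2585)]:
    m=((P[...,2]>lo)&(P[...,2]<hi)&(np.hypot(P[...,0]-.562,P[...,1]+.07)<.06)).astype(np.uint8)
    p=P[m>0]; (x,y),r=cv2.minEnclosingCircle((p[:,:2]*1000).astype(np.float32)); print(len(p),x,y,r,p.mean(0).round(4))
cv2.imwrite("pics/r1.png",cv2.cvtColor(rect(c,.562,-.07,.23),cv2.COLOR_RGB2BGR))
E
```

```text
4226 560.668701171875 -71.84222412109375 41.228614807128906 [ 0.5594 -0.071   0.2304]
962 561.1672973632812 -71.86800384521484 14.253284454345703 [ 0.5608 -0.0717  0.2557]
```

View pics/r1.png

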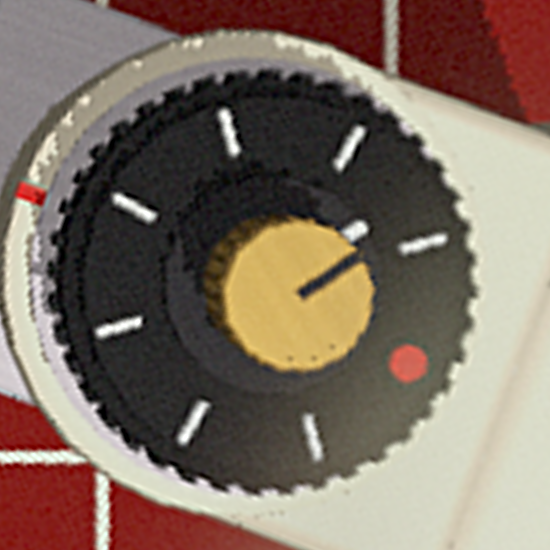

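The rectified dial picture (0.2 mm per pixel) shows the ring centre at (271.5,285.5), from four pairs of opposite marks. That puts the axis at about (0.561,-0.072). The red dot at (408,364) is at −30°, and the pointer line runs from (300,296) to (362,258) at about +31°. The pointer is therefore about 61° counter-clockwise of the dot. Next I'll descend.

{"op": "send_rows", "data": {"targets": [[[0.003,0.001,0.045,0,0,0,85],[0.003,0.001,0.045,0,0,0,85],[0,0,0.045,0,0,0,85],[0,0,0.045,0,0,0,85],[0,0,0.045,0,0,0,60],[0,0,0.045,0,0,0,40],[0,0,0,0,0,0,40],[0,0,0,0,0,0,40]]], "grip_force": 25}}

```text
time_s: 4.45
tool_pos: [0.561, -0.0686, 0.2397]
eef_rot: [0.173, 0.985, 0.0, 0.001]
contact_force: [0.6, -0.3, 0.3]
width: 0.04
finger_force: 0.0
```

```bash
python3 - <<'E'
from fit import *
s=bot.state(); print({k:np.round(v,4).tolist() for k,v in s.items() if k not in("dq","tau")})
c=bot.read_camera("wrist"); save(c,"w2.png")
im=cv2.cvtColor(c["pixels"],cv2.COLOR_RGB2BGR)
cv2.imwrite("pics/w2.png",im)
E
```

```text
{'time_s': 4.45, 'joints': [-0.398, 0.3403, 0.5806, 1.7733, -0.2084, 1.0884, 1.4758], 'tool_pos': [0.561, -0.0686, 0.2397], 'eef_rot': [0.1733, 0.9849, 0.0001, 0.0006], 'contact_force': [0.6382, -0.2546, 0.2515], 'ft_torque': [-0.0456, 0.0658, -0.0239], 'finger_force': 0.0, 'width': 0.04}
```

View pics/w2.png

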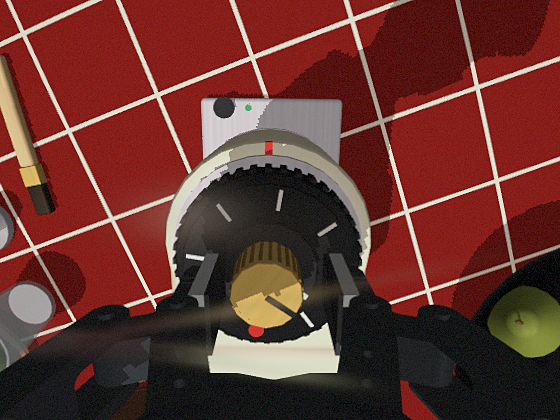

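The wrist view shows the knob top at about (267,295), with the fingers' mid-line about 10 px (3–4 mm) to its right. This matches the measured TCP error in y, so I'll correct by about 3.4 mm before gripping.

{"op": "send_rows", "data": {"targets": [[[-0.002,-0.0053,0.0045,0,0,0,40],[0,0,0,0,0,0,40],[0,0,0,0,0,0,40]]]}}

```text
time_s: 4.88
tool_pos: [0.5607, -0.0722, 0.236]
eef_rot: [0.174, 0.985, -0.0, 0.0]
contact_force: [-0.3, -0.1, -0.2]
width: 0.0402
finger_force: 0.0
```

```bash
cat > st.py <<'E'
from h import *
import time
s=bot.state(); 
r=R.from_quat(s["eef_rot"]).as_matrix(); yaw=np.degrees(np.arctan2(r[1,1],r[0,1]))
f=np.array(s["contact_force"]); p=np.array(s["tool_pos"]); m=np.array(s["ft_torque"])
print("t",round(s["time_s"],2),"pos",p.round(4),"yaw(tool y)",yaw.round(2),"j7",round(s["joints"][6],3),"tilt",np.degrees(r[:2,2]).round(2))
print("F",f.round(2),"F tool",(r.T@f).round(2),"M",m.round(3),"tau7",round(s["tau"][6],3),"w",round(s["width"],4),"ff",s["finger_force"])
E
python3 st.py
```

```text
t 4.88 pos [ 0.5607 -0.0722  0.236 ] yaw(tool y) 70.01 j7 1.485 tilt [ 0.01 -0.  ]
F [-0.31 -0.14 -0.19] F tool [ 0.24 -0.24  0.19] M [-0.021  0.041 -0.011] tau7 0.014 w 0.0402 ff 0.0
```

{"op": "send_rows", "data": {"targets": [[[0,0,0,0,0,0,30],[0,0,0,0,0,0,20],[0,0,0,0,0,0,20],[0,0,0,0,0,0,20]]], "grip_force": 35}}

```text
time_s: 5.38
tool_pos: [0.5609, -0.0717, 0.2361]
eef_rot: [0.173, 0.985, 0.0, 0.0]
contact_force: [-1.2, 5.1, 5.2]
width: 0.0266
finger_force: 34.3
```

```bash
python3 st.py
```

```text
t 5.38 pos [ 0.5609 -0.0717  0.2361] yaw(tool y) 70.04 j7 1.485 tilt [0.03 0.03]
F [-1.22  5.07  5.24] F tool [ 2.88  4.35 -5.24] M [ 0.889  0.162 -0.055] tau7 0.008 w 0.0266 ff 34.28792417049408
```

{"op": "send_rows", "data": {"targets": [[[0,0,0,0,0,0.0278,20],[0,0,0,0,0,0.0278,20],[0,0,0,0,0,0.0278,20],[0,0,0,0,0,0.0278,20]]]}}

```text
time_s: 5.88
tool_pos: [0.561, -0.0714, 0.2361]
eef_rot: [0.259, 0.966, 0.0, 0.0]
contact_force: [0.5, 4.8, 5.5]
width: 0.0265
finger_force: 34.3
```

```bash
python3 st.py
```

```text
t 5.88 pos [ 0.561  -0.0714  0.2361] yaw(tool y) 59.98 j7 1.322 tilt [0.04 0.04]
F [0.5  4.79 5.5 ] F tool [ 1.96  4.4  -5.49] M [1.062 0.05  0.245] tau7 0.805 w 0.0265 ff 34.33102905750275
```

{"op": "send_rows", "data": {"targets": [[[0,0,0,0,0,0.0278,20],[0,0,0,0,0,0.0278,20],[0,0,0,0,0,0.0278,20],[0,0,0,0,0,0.0278,20],[0,0,0,0,0,0.0278,20],[0,0,0,0,0,0.0278,20],[0,0,0,0,0,0,20],[0,0,0,0,0,0,20]]]}}

```text
time_s: 6.88
tool_pos: [0.5612, -0.0711, 0.2362]
eef_rot: [0.382, 0.924, 0.001, 0.0]
contact_force: [1.9, 6.3, 5.6]
width: 0.0267
finger_force: 34.3
```

```bash
python3 st.py; python3 - <<'E'
from fit import *
c=bot.read_camera("wrist"); r=rect(c,.5611,-.072,.2555,half=.04); w=c["pixels"][180:370,170:370]
w=cv2.resize(w,None,fx=3,fy=3,interpolation=cv2.INTER_CUBIC)
cv2.imwrite("pics/w3.png",cv2.cvtColor(w,cv2.COLOR_RGB2BGR))
E
```

```text
t 6.88 pos [ 0.5612 -0.0711  0.2362] yaw(tool y) 45.06 j7 1.083 tilt [0.07 0.05]
F [1.87 6.34 5.57] F tool [ 3.15  5.82 -5.57] M [ 1.365 -0.334  0.051] tau7 -0.098 w 0.0267 ff 34.324750900268555
```

View pics/w3.png

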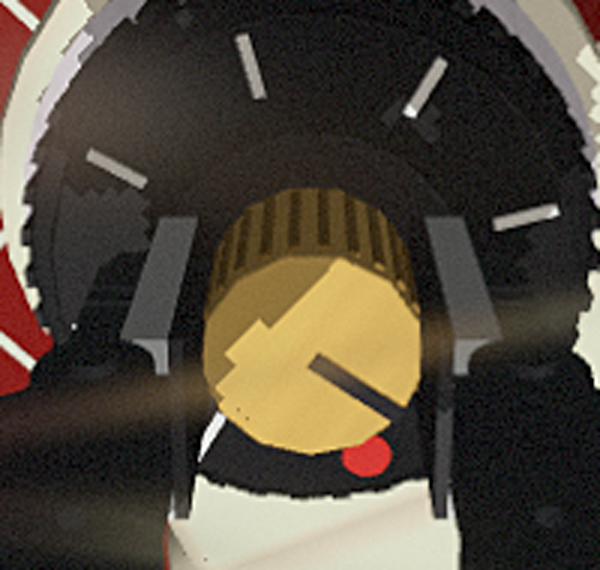

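The crop shows the pointer line from (315,360) to (405,415), the same direction relative to the fingers as before. The knob has turned with the gripper, and the drag reads about 0.25 N m while moving. I'll continue to just short of the contact zone.

{"op": "send_rows", "data": {"targets": [[[0,0.0005,0,0,0,0.0278,20],[0,0,0,0,0,0.0278,20],[0,0,0,0,0,0.0278,20],[0,0,0,0,0,0.0278,20],[0,0,0,0,0,0.0278,20],[0,0,0,0,0,0.0278,20],[0,0,0,0,0,0.0056,20],[0,0,0,0,0,0.0056,20]]]}}

```text
time_s: 7.92
tool_pos: [0.5615, -0.0708, 0.2362]
eef_rot: [0.507, 0.862, 0.001, 0.0]
contact_force: [2.8, 7.3, 3.4]
width: 0.0266
finger_force: 34.2
```

```bash
python3 st.py
```

```text
t 7.92 pos [ 0.5615 -0.0708  0.2362] yaw(tool y) 29.04 j7 0.827 tilt [0.07 0.05]
F [2.83 7.32 3.44] F tool [ 5.03  6.04 -3.43] M [ 1.374 -0.597  0.226] tau7 -0.068 w 0.0266 ff 34.246360659599304
```

{"op": "send_rows", "data": {"targets": [[[0,0,0,0,0,0.0056,20],[0,0,0,0,0,0.0056,20],[0,0,0,0,0,0.0056,20]]]}}

```text
time_s: 8.3
tool_pos: [0.5615, -0.0708, 0.2361]
eef_rot: [0.519, 0.855, 0.001, 0.0]
contact_force: [4.4, 7.0, 3.6]
width: 0.0264
finger_force: 34.2
```

```bash
python3 st.py
```

```text
t 8.3 pos [ 0.5615 -0.0708  0.2361] yaw(tool y) 27.53 j7 0.803 tilt [0.08 0.05]
F [4.37 6.99 3.58] F tool [ 4.18  7.11 -3.57] M [ 1.363 -0.672  0.222] tau7 -0.049 w 0.0264 ff 34.232134222984314
```

{"op": "send_rows", "data": {"targets": [[[0,0,0,0,0,0.0056,20],[0,0,0,0,0,0.0056,20],[0,0,0,0,0,0.0056,20]]]}}

```text
time_s: 8.68
tool_pos: [0.5616, -0.0708, 0.2362]
eef_rot: [0.53, 0.848, 0.001, 0.0]
contact_force: [3.4, 6.9, 3.4]
width: 0.0271
finger_force: 34.2
```

```bash
python3 st.py
```

```text
t 8.68 pos [ 0.5616 -0.0708  0.2362] yaw(tool y) 26.02 j7 0.78 tilt [0.08 0.05]
F [3.36 6.87 3.45] F tool [ 4.7   6.04 -3.44] M [ 1.396 -0.761  0.217] tau7 -0.05 w 0.0271 ff 34.22217607498169
```

{"op": "send_rows", "data": {"targets": [[[0,0,0,0,0,0.0111,20],[0,0,0,0,0,0.0111,20],[0,0,0,0,0,0.0056,20],[0,0,0,0,0,0.0056,20]]]}}

```text
time_s: 9.18
tool_pos: [0.5617, -0.0708, 0.2362]
eef_rot: [0.552, 0.834, 0.001, 0.0]
contact_force: [4.6, 6.9, 2.9]
width: 0.0268
finger_force: 34.2
```

```bash
python3 st.py
```

```text
t 9.18 pos [ 0.5617 -0.0708  0.2362] yaw(tool y) 23.01 j7 0.732 tilt [0.09 0.05]
F [4.56 6.94 2.88] F tool [ 4.6   6.92 -2.87] M [ 1.432 -0.858  0.245] tau7 -0.051 w 0.0268 ff 34.205079674720764
```

{"op": "send_rows", "data": {"targets": [[[0,0,0,0,0,0.0056,20],[0,0,0,0,0,0.0056,20],[0,0,0,0,0,0.0056,20]]]}}

```text
time_s: 9.55
tool_pos: [0.5617, -0.0708, 0.2362]
eef_rot: [0.563, 0.827, 0.001, 0.0]
contact_force: [4.3, 7.0, 3.6]
width: 0.0266
finger_force: 34.2
```

```bash
python3 st.py
```

```text
t 9.55 pos [ 0.5617 -0.0708  0.2362] yaw(tool y) 21.51 j7 0.708 tilt [0.09 0.05]
F [4.28 7.01 3.57] F tool [ 4.96  6.56 -3.55] M [ 1.395 -0.876  0.28 ] tau7 -0.051 w 0.0266 ff 34.19675946235657
```

{"op": "send_rows", "data": {"targets": [[[0,0,0,0,0,0.004,20],[0,0,0,0,0,0.004,20]]]}}

```text
time_s: 9.8
tool_pos: [0.5617, -0.0708, 0.2362]
eef_rot: [0.568, 0.823, 0.001, 0.0]
contact_force: [5.1, 6.6, 3.9]
width: 0.0264
finger_force: 34.2
```

```bash
python3 st.py
```

```text
t 9.8 pos [ 0.5617 -0.0708  0.2362] yaw(tool y) 20.79 j7 0.697 tilt [0.09 0.05]
F [5.08 6.61 3.93] F tool [ 4.37  7.11 -3.92] M [ 1.431 -0.961  0.207] tau7 -0.112 w 0.0264 ff 34.19754087924957
```

Torque noise is about ±0.03 N m, so I'll take several single-row readings per turn and average them.

```bash
cat > q.py <<'E'
from h import *
s=bot.state(); r=R.from_quat(s["eef_rot"]).as_matrix(); l=open("log.txt","a")
print(round(s["time_s"],2),round(np.degrees(np.arctan2(r[1,1],r[0,1])),2),round(s["ft_torque"][2],3),round(s["dq"][6],3),round(s["tau"][6],3),file=l); l.close()
print(open("log.txt").read().split("\n")[-2])
E
rm -f log.txt
```

{"op": "send_rows", "data": {"targets": [[[0,0,0,0,0,0.0045,20]]]}}

```text
time_s: 9.93
tool_pos: [0.5617, -0.0707, 0.2362]
eef_rot: [0.571, 0.821, 0.001, 0.0]
contact_force: [4.3, 7.1, 3.9]
width: 0.0265
finger_force: 34.2
```

```bash
python3 q.py
```

```text
9.93 20.39 0.304 -0.051 -0.082
```

{"op": "send_rows", "data": {"targets": [[[0,0,0,0,0,0.0045,20]]]}}

```text
time_s: 10.05
tool_pos: [0.5617, -0.0707, 0.2362]
eef_rot: [0.574, 0.819, 0.001, 0.0]
contact_force: [4.7, 7.1, 2.7]
width: 0.0268
finger_force: 34.2
```

```bash
python3 q.py
```

```text
10.05 19.98 0.28 -0.05 -0.092
```

{"op": "send_rows", "data": {"targets": [[[0,0,0,0,0,0.0045,20]]]}}

```text
time_s: 10.18
tool_pos: [0.5618, -0.0707, 0.2362]
eef_rot: [0.577, 0.817, 0.001, 0.0]
contact_force: [5.3, 6.7, 2.9]
width: 0.0265
finger_force: 34.2
```

```bash
python3 q.py
```

```text
10.18 19.58 0.262 -0.05 -0.093
```

{"op": "send_rows", "data": {"targets": [[[0,0,0,0,0,0.0045,20]]]}}

```text
time_s: 10.3
tool_pos: [0.5617, -0.0707, 0.2362]
eef_rot: [0.579, 0.815, 0.001, 0.0]
contact_force: [5.1, 6.6, 2.9]
width: 0.0267
finger_force: 34.2
```

```bash
python3 q.py
```

```text
10.3 19.17 0.271 -0.052 -0.093
```

{"op": "send_rows", "data": {"targets": [[[0,0,0,0,0,0.0045,20]]]}}

```text
time_s: 10.42
tool_pos: [0.5617, -0.0707, 0.2362]
eef_rot: [0.582, 0.813, 0.001, 0.0]
contact_force: [4.6, 6.5, 3.1]
width: 0.0269
finger_force: 34.2
```

```bash
python3 q.py
```

```text
10.43 18.77 0.205 -0.05 -0.093
```

{"op": "send_rows", "data": {"targets": [[[0,0,0,0,0,0.0045,20]]]}}

```text
time_s: 10.55
tool_pos: [0.5618, -0.0707, 0.2362]
eef_rot: [0.585, 0.811, 0.001, 0.0]
contact_force: [4.2, 7.7, 1.8]
width: 0.0268
finger_force: 34.2
```

```bash
python3 q.py
```

```text
10.55 18.36 0.26 -0.05 -0.093
```

{"op": "send_rows", "data": {"targets": [[[0,0,0,0,0,0.0045,20]]]}}

```text
time_s: 10.68
tool_pos: [0.5618, -0.0707, 0.2362]
eef_rot: [0.588, 0.809, 0.001, 0.0]
contact_force: [6.0, 6.9, 2.5]
width: 0.0269
finger_force: 34.2
```

```bash
python3 q.py
```

```text
10.68 17.96 0.271 -0.051 -0.093
```

{"op": "send_rows", "data": {"targets": [[[0,0,0,0,0,0.0045,20]]]}}

```text
time_s: 10.8
tool_pos: [0.5618, -0.0707, 0.2361]
eef_rot: [0.591, 0.807, 0.001, 0.0]
contact_force: [4.7, 7.0, 2.4]
width: 0.0269
finger_force: 34.2
```

```bash
python3 q.py
```

```text
10.8 17.56 0.277 -0.049 -0.093
```

Joint 7's torque is steady at −0.093 at this speed. It gives a clean second signal, so I'll continue at the same rate.

{"op": "send_rows", "data": {"targets": [[[0,0,0,0,0,0.0045,20],[0,0,0,0,0,0.0045,20]]]}}

```text
time_s: 11.05
tool_pos: [0.5618, -0.0707, 0.2362]
eef_rot: [0.597, 0.803, 0.001, 0.0]
contact_force: [5.2, 7.3, 2.7]
width: 0.0268
finger_force: 34.2
```

```bash
python3 q.py
```

```text
11.05 16.75 0.286 -0.049 -0.094
```

{"op": "send_rows", "data": {"targets": [[[0,0,0,0,0,0.0045,20],[0,0,0,0,0,0.0045,20]]]}}

```text
time_s: 11.3
tool_pos: [0.5618, -0.0707, 0.2362]
eef_rot: [0.602, 0.798, 0.001, 0.0]
contact_force: [5.5, 7.2, 3.1]
width: 0.0269
finger_force: 34.2
```

```bash
python3 q.py
```

```text
11.3 15.94 0.269 -0.05 -0.094
```

{"op": "send_rows", "data": {"targets": [[[0,0,0,0,0,0.0045,20],[0,0,0,0,0,0.0045,20]]]}}

```text
time_s: 11.55
tool_pos: [0.5618, -0.0707, 0.2362]
eef_rot: [0.608, 0.794, 0.001, 0.0]
contact_force: [5.1, 7.0, 1.7]
width: 0.0265
finger_force: 34.2
```

```bash
python3 q.py
```

```text
11.55 15.13 0.293 -0.05 -0.094
```

{"op": "send_rows", "data": {"targets": [[[0,0,0,0,0,0.0045,20],[0,0,0,0,0,0.0045,20]]]}}

```text
time_s: 11.8
tool_pos: [0.5618, -0.0707, 0.2362]
eef_rot: [0.613, 0.79, 0.001, 0.0]
contact_force: [5.6, 6.5, 1.5]
width: 0.0265
finger_force: 34.3
```

```bash
python3 q.py
```

```text
11.8 14.32 0.269 -0.052 -0.094
```

{"op": "send_rows", "data": {"targets": [[[0,0,0,0,0,0.0045,20]]]}}

```text
time_s: 11.92
tool_pos: [0.5619, -0.0707, 0.2362]
eef_rot: [0.616, 0.788, 0.001, 0.001]
contact_force: [5.7, 7.3, 1.6]
width: 0.0265
finger_force: 34.3
```

```bash
python3 q.py
```

```text
11.93 13.91 0.275 -0.05 -0.094
```

{"op": "send_rows", "data": {"targets": [[[0,0,0,0,0,0.0045,20]]]}}

```text
time_s: 12.05
tool_pos: [0.5618, -0.0707, 0.2362]
eef_rot: [0.619, 0.785, 0.001, 0.0]
contact_force: [6.0, 7.0, 2.0]
width: 0.0264
finger_force: 34.3
```

```bash
python3 q.py
```

```text
12.05 13.51 0.234 -0.05 -0.095
```

{"op": "send_rows", "data": {"targets": [[[0,0,0,0,0,0.0045,20]]]}}

```text
time_s: 12.18
tool_pos: [0.5619, -0.0707, 0.2362]
eef_rot: [0.622, 0.783, 0.001, 0.001]
contact_force: [5.9, 7.5, 2.1]
width: 0.0264
finger_force: 34.3
```

```bash
python3 q.py
```

```text
12.18 13.1 0.345 -0.051 -0.095
```

{"op": "send_rows", "data": {"targets": [[[0,0,0,0,0,0.0045,20]]]}}

```text
time_s: 12.3
tool_pos: [0.5619, -0.0707, 0.2362]
eef_rot: [0.625, 0.781, 0.001, 0.001]
contact_force: [6.5, 6.0, 2.2]
width: 0.0264
finger_force: 34.3
```

```bash
python3 q.py
```

```text
12.3 12.7 0.219 -0.051 -0.095
```

{"op": "send_rows", "data": {"targets": [[[0,0,0,0,0,0.0045,20]]]}}

```text
time_s: 12.42
tool_pos: [0.5619, -0.0707, 0.2362]
eef_rot: [0.627, 0.779, 0.001, 0.001]
contact_force: [6.2, 6.7, 1.7]
width: 0.0265
finger_force: 34.3
```

```bash
python3 q.py
```

```text
12.43 12.29 0.24 -0.049 -0.095
```

{"op": "send_rows", "data": {"targets": [[[0,0,0,0,0,0.0045,20]]]}}

```text
time_s: 12.55
tool_pos: [0.5619, -0.0707, 0.2362]
eef_rot: [0.63, 0.777, 0.001, 0.001]
contact_force: [7.1, 5.9, 1.2]
width: 0.0267
finger_force: 34.3
```

```bash
python3 q.py
```

```text
12.55 11.89 0.266 -0.05 -0.095
```

{"op": "send_rows", "data": {"targets": [[[0,0,0,0,0,0.0045,20]]]}}

```text
time_s: 12.68
tool_pos: [0.5619, -0.0706, 0.2362]
eef_rot: [0.633, 0.774, 0.001, 0.001]
contact_force: [6.1, 6.9, 1.1]
width: 0.0267
finger_force: 34.3
```

```bash
python3 q.py
```

```text
12.68 11.48 0.277 -0.051 -0.097
```

{"op": "send_rows", "data": {"targets": [[[0,0,0,0,0,0.0045,20]]]}}

```text
time_s: 12.8
tool_pos: [0.562, -0.0707, 0.2362]
eef_rot: [0.636, 0.772, 0.001, 0.001]
contact_force: [5.7, 6.9, 0.6]
width: 0.0266
finger_force: 34.3
```

```bash
python3 q.py
```

```text
12.8 11.08 0.244 -0.051 -0.102
```

Joint 7's torque has just started to move, at a yaw of about 11.5°. I'll go on carefully.

{"op": "send_rows", "data": {"targets": [[[0,0,0,0,0,0.0045,20]]]}}

```text
time_s: 12.92
tool_pos: [0.5619, -0.0706, 0.2362]
eef_rot: [0.638, 0.77, 0.001, 0.001]
contact_force: [6.0, 6.4, 1.5]
width: 0.0264
finger_force: 34.3
```

```bash
python3 q.py
```

```text
12.93 10.68 0.277 -0.052 -0.112
```

{"op": "send_rows", "data": {"targets": [[[0,0,0,0,0,0.0045,20]]]}}

```text
time_s: 13.05
tool_pos: [0.5619, -0.0707, 0.2362]
eef_rot: [0.641, 0.768, 0.001, 0.001]
contact_force: [7.2, 7.4, 1.2]
width: 0.0266
finger_force: 34.3
```

```bash
python3 q.py
```

```text
13.05 10.27 0.309 -0.05 -0.124
```

{"op": "send_rows", "data": {"targets": [[[0,0,0,0,0,0.0045,20]]]}}

```text
time_s: 13.18
tool_pos: [0.5619, -0.0707, 0.2362]
eef_rot: [0.644, 0.765, 0.001, 0.001]
contact_force: [6.6, 6.0, 1.8]
width: 0.0265
finger_force: 34.3
```

```bash
python3 q.py
```

```text
13.18 9.87 0.311 -0.049 -0.139
```

{"op": "send_rows", "data": {"targets": [[[0,0,0,0,0,0.0045,20]]]}}

```text
time_s: 13.3
tool_pos: [0.562, -0.0707, 0.2362]
eef_rot: [0.646, 0.763, 0.001, 0.001]
contact_force: [6.5, 6.7, 2.3]
width: 0.0264
finger_force: 34.3
```

```bash
python3 q.py
```

```text
13.3 9.46 0.351 -0.052 -0.155
```

The burrs have met: the torque is about 0.08 N m over drag and rising steadily from an onset at a yaw of about 11.4°. I'll take one more small row for certainty, then back off 46° to a yaw of about 55.3°. That is 45° from the 1°-past-onset meeting point.

{"op": "send_rows", "data": {"targets": [[[0,0,0,0,0,0.0045,20]]]}}

```text
time_s: 13.42
tool_pos: [0.5619, -0.0707, 0.2362]
eef_rot: [0.649, 0.761, 0.001, 0.001]
contact_force: [7.2, 7.2, 1.7]
width: 0.0271
finger_force: 34.3
```

```bash
python3 q.py
```

```text
13.43 9.06 0.349 -0.051 -0.174
```

{"op": "send_rows", "data": {"targets": [[[0,0,0,0,0,-0.0278,20],[0,0,0,0,0,-0.0278,20],[0,0,0,0,0,-0.0278,20],[0,0,0,0,0,-0.0278,20],[0,0,0,0,0,-0.0278,20],[0,0,0,0,0,-0.0278,20],[0,0,0,0,0,-0.0278,20],[0,0,0,0,0,-0.0278,20]]]}}

```text
time_s: 14.42
tool_pos: [0.5615, -0.0708, 0.2362]
eef_rot: [0.507, 0.862, 0.001, 0.0]
contact_force: [2.4, 7.1, 3.2]
width: 0.0266
finger_force: 34.4
```

{"op": "send_rows", "data": {"targets": [[[0,0,0,0,0,-0.0278,20],[0,0,0,0,0,-0.0278,20],[0,0,0,0,0,-0.0278,20],[0,0,0,0,0,-0.0278,20],[0,0,0,0,0,-0.0278,20],[0,0,0,0,0,-0.0278,20],[0,0,0,0,0,-0.0278,20],[0,0,0,0,0,-0.0278,20]]]}}

```text
time_s: 15.42
tool_pos: [0.5611, -0.0712, 0.2361]
eef_rot: [0.349, 0.937, 0.001, 0.0]
contact_force: [-0.1, 5.7, 5.1]
width: 0.027
finger_force: 34.6
```

```bash
python3 st.py
```

```text
t 15.43 pos [ 0.5611 -0.0712  0.2361] yaw(tool y) 49.11 j7 1.147 tilt [0.03 0.05]
F [-0.11  5.74  5.08] F tool [ 3.85  4.27 -5.08] M [ 1.137  0.071 -0.257] tau7 -0.812 w 0.027 ff 34.61343705654144
```

{"op": "send_rows", "data": {"targets": [[[0,0,0,0,0,-0.023,20],[0,0,0,0,0,-0.023,20],[0,0,0,0,0,-0.023,20],[0,0,0,0,0,0,20],[0,0,0,0,0,0,20]]]}}

```text
time_s: 16.05
tool_pos: [0.5611, -0.0713, 0.2361]
eef_rot: [0.299, 0.954, 0.0, 0.0]
contact_force: [-1.0, 5.4, 7.0]
width: 0.027
finger_force: 34.7
```

```bash
python3 st.py
```

```text
t 16.05 pos [ 0.5611 -0.0713  0.2361] yaw(tool y) 55.24 j7 1.245 tilt [0.03 0.04]
F [-1.01  5.38  7.01] F tool [ 3.9   3.85 -7.01] M [ 1.008  0.229 -0.134] tau7 0.106 w 0.027 ff 34.715938568115234
```

{"op": "send_rows", "data": {"targets": [[[0,0,0,0,0,0,35],[0,0,0,0,0,0,50],[0,0,0,0,0,0,60],[0,0,-0.045,0,0,0,60],[0,0,-0.09,0,0,0,60],[0,0,-0.09,0,0,0,60],[0,0,-0.05,0,0,0,60],[0,0,0,0,0,0,60]]]}}

```text
time_s: 17.05
tool_pos: [0.5614, -0.0723, 0.4028]
eef_rot: [0.299, 0.954, 0.001, 0.002]
contact_force: [-0.4, 0.2, -0.5]
width: 0.0602
finger_force: 0.0
```

```bash
python3 st.py; python3 - <<'E'
from fit import *
c=bot.read_camera("wrist"); a=rect(c,.5611,-.072,.23,half=.04); b=rect(c,.5611,-.072,.2555,half=.04)
cv2.imwrite("pics/r2.png",cv2.cvtColor(np.hstack([a,b]),cv2.COLOR_RGB2BGR))
E
```

```text
t 17.05 pos [ 0.5614 -0.0723  0.4028] yaw(tool y) 55.2 j7 1.171 tilt [0.19 0.  ]
F [-0.43  0.16 -0.51] F tool [ 0.45 -0.11  0.51] M [ 0.009 -0.009 -0.023] tau7 -0.137 w 0.0602 ff 0.0
```

View pics/r2.png

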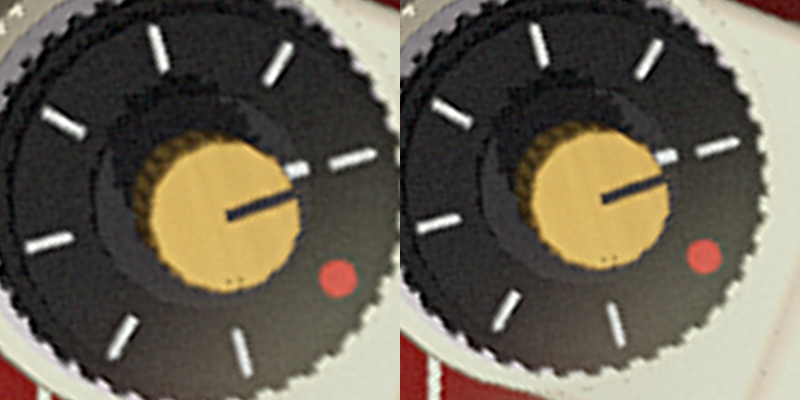

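The left half shows the ring-top plane and the right half the knob-top plane. The ring's dot at (338,279) and its opposite mark at (64,123) lie at −29.7°, against −29.9° before, so the ring has not moved. The pointer line from (228,216) to (298,197) is at about 15°. I'll check the knob's net turn numerically.

```bash
python3 - <<'E'
from fit import *
for n,cx,cy in [("r1.png",298,295),("r2.png",225,216),("r2.png",600,199)]:
    im=cv2.imread("pics/"+n).astype(float); h,w=im.shape[:2]; Y,X=np.mgrid[:h,:w]
    m=(np.hypot(X-cx,Y-cy)<(66 if cx<500 else 60))&(im[...,2]<120)
    k,l,s,_=cv2.connectedComponentsWithStats(m.astype(np.uint8)); i=1+s[1:,4].argmax(); y,x=np.nonzero(l==i)
    vx,vy,_,_=cv2.fitLine(np.stack([x,y],1).astype(np.float32),cv2.DIST_L2,0,.01,.01).ravel(); print(n,len(x),np.degrees(np.arctan(-vy/vx)).round(2))
    d=(im[...,2]>180)&(im[...,1]<110)&(np.hypot(X-cx,Y-cy)<170); yy,xx=np.nonzero(d&(X<400 if cx<400 else X>=400)&(Y>cy)); print("dot",np.median(xx),np.median(yy))
E
cat log.txt | tail -8; python3 st.py
```

```text
r1.png 692 34.01
dot 396.0 363.0
r2.png 692 19.39
dot 338.0 278.0
r2.png 567 19.31
dot 704.0 256.0
12.55 11.89 0.266 -0.05 -0.095
12.68 11.48 0.277 -0.051 -0.097
12.8 11.08 0.244 -0.051 -0.102
12.93 10.68 0.277 -0.052 -0.112
13.05 10.27 0.309 -0.05 -0.124
13.18 9.87 0.311 -0.049 -0.139
13.3 9.46 0.351 -0.052 -0.155
13.43 9.06 0.349 -0.051 -0.174
t 17.1 pos [ 0.561  -0.072   0.4012] yaw(tool y) 55.21 j7 1.171 tilt [0.06 0.  ]
F [-0.1   0.3  -0.01] F tool [0.25 0.19 0.01] M [ 0.015 -0.013 -0.026] tau7 -0.057 w 0.0599 ff 0.0
```

The knob's net turn is 14.65° by camera and 14.8° by the tool, so nothing slipped. The gripper is clear, and I'm handing in.

```bash
python3 -c "
from workcell import bot
print(bot.sign_off())"
```

```text
the job is handed in; nothing more can be done
None
```

I turned the brass knob clockwise until the burrs met, about 0.1 N m over the drag, then backed it off one mark (45°) and released it; the camera shows the coarse ring still on its setting, and the job is handed in.

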